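# Load baby potatoes onto the oven tray

## Task

Pull the tray of the counter-top oven all the way out to its stop, then pick up the open-ended scoop and tip it over the tray so that all four potatoes end up lying in the tray. Stand the empty scoop upright on the bare worktop, leave the tray fully out, and leave the loaf tin, the oil bottle and the pepper mill where they stand.

Things in the scene. Friction and masses are not known exactly. Their poses are not given: they have to be found in the camera images.
- oven_front (a point): foot of the oven's front, on the worktop, on the tray's centre line; x points into the oven, y to its left. Compact steel oven, fixed, front open to -x: 340 deep (x 0 to 340), 190 high, y -255 to 155 (control panel from -255 to -155), opening z 32 to 178. Its door lies folded down in front: x -122 to -2, y -145 to 145, top 30 above the worktop
- tray (a joint): how far the tray is pulled out towards the robot (oven_front's -x), in m: 0 fully in, 0.18 at the stop. It slides on rails with a few N of friction and is part-way in at the start
- tray_handle (a point): middle of the tray's handle: level round steel bar, 12 thick, 130 long along the oven's y, 62 in front of the tray's front wall (65 in front of the oven's when fully in), 42 below the oven's top, 148 above the worktop; a bar at each end joins it to the tray, free space below and on both sides. Axes as oven_front's
- tray_front (a point): middle of the front edge of the dark steel tray's inner floor, at the foot of its front wall, 109 above the worktop, axes as oven_front's. The tray's inside reaches from here x 0 to 262 and y -131 to 131; walls 4 thick rise 34 above the floor. At the stop the part with x up to about 175 is out in front of the oven
- scoop: aluminium trough: 150 long (x), 62 wide (y), 46 high, walls and floor 3 thick, closed at +x, open at its -x end (which faces roughly to the robot) but for a lip 4 above the inner floor. About 0.2 kg empty. Potatoes roll out when the -x end is tipped down 25 to 40 degrees. Can be gripped across its width from above. Origin: centre of its underside
- potato0_center (a point): centre of a round baby potato, diameter 34, about 25 g, in the scoop at the start
- potato1_center (a point): centre of a round baby potato, diameter 34, about 25 g, in the scoop at the start
- potato2_center (a point): centre of a round baby potato, diameter 34, about 25 g, in the scoop at the start
- potato3_center (a point): centre of a round baby potato, diameter 34, about 25 g, in the scoop at the start
- loaf_tin: aluminium loaf tin of the scoop's size, 150 long (along its x), 62 wide, 46 high, but closed by a full-height wall at both ends and empty; a bystander. Origin: centre of its underside
- oil_bottle: green glass bottle, diameter 60, height 210; a bystander. Origin: centre of its underside
- pepper_mill: turned dark wooden pepper mill, diameter 56, height 160; a bystander. Origin: centre of its underside
Not all that is in view belongs to the job. Leave any turquoise look-alike of the scoop alone.

How it is judged:
By the outcome, as a careful person would: the job done as asked, in the order asked, and still so for the second after the job is handed in, with the robot touching nothing.
It also fails if it takes over 66 s, if anything falls off the work surface, if the arm or the gripper's body presses on something with over 40 N, if the wrist force passes 120 N, or if a joint passes its speed limit or range.

## Robot

A 7-joint arm with a two-finger parallel gripper is mounted at the origin on the work surface. World frame = base frame: x ahead of the robot, y to its left, z up, the work surface at z = 0. Lengths are in m, angles in degrees, forces in N, time in s.
With the tool pointing down it reaches from about 0.4 to 0.875 m from the base axis. Payload 6.5 kg.
Tool frame: the origin (TCP) lies at the very end of the fingers, on their centre line; the grasp point (between the pads) lies 19 mm behind it (ctrl.grasp_offset is the distance from the TCP to the grasp point, in m); z points along the fingers, y is the line along which they close (so a half turn about z gives the same grasp; the last joint's range is limited). The gripper opens to 85 mm and grips with 20 to 120 N. Pads are 22 mm wide; open, the fingers measure 114 mm over their backs; the gripper's body (76 mm by 85 mm) begins 54 mm behind the grasp point. The pads swing forward as they close: fully open they stand 13 mm farther back than shut.
Start: joints at [-71.058, 30.733, -0.252, 88.115, 0.149, 61.152, -4.079], TCP at [0.251, 0.599, 0.231] pointing down, gripper open.
Joint ranges: [-154.64, 154.64], [-21.42, 123.67], [-72.66, 72.17], [13.99, 137.28], [-74.86, 254.86], [10.95, 109.41], [-158.01, 158.01]. Speed limits (degrees/s): [136.94, 136.94, 180, 180, 180, 180, 180].

## Interface

Orientations are given as a 3x3 rotation matrix whose columns are the frame's x, y, z axes.
In Python, from plant import sense, imaging, ctrl gives the robot as it stands. The module is installed in compiled form; this text tells all that it offers.
- The arm moves only by the tool move_arm, never from a script. Its argument "plan" is one flat list of numbers, 5 for each row, row after row: the opening, from -1 (shut) to 1 (fully open), then the shift along the world's x, y, z each as a share of 15 cm, from -1 to 1, then the turn about the world's z as a share of 180 degrees, from -1 to 1. In form: [hand, x, y, z, twist, hand, x, y, z, twist, ...]. A call has 1 to 12 rows; each row shifts and turns the commanded pose from where the row before left it; what a row does not reach is not made up. A row lasts 1/8 s, in which the tool goes at most 62.5 mm and 10.7 degrees, less where a joint would pass 70% of its speed; a pose out of reach is approached as far as the arm can. A call with a number of a shift or a turn outside -1 to 1 is refused whole. A call with a gripper value outside its range is refused whole. The fingers move at their own pace and stop on an object; the grip force is fixed at half the most. Time passes only in rows, so rows that do not move let the fingers close. It gives the time, the measured TCP pose, the force, the opening and the grip force at its end, in the units of the state.
- sense(): the state, without advancing time (a new reading comes with each control period).
- imaging.grab_frame(name): name is "scene" or "top"; returns (picture, depth): 400x640x3 uint8, red, green, blue; 400x640 float32, m along the optical axis (not along the pixel's ray), 0 where there is no reading.
- imaging.get_calibration(name): a dict with "K" (3x3 intrinsics, pixels), "R" (3x3) and "t" (3): a world point X has camera coordinates R X + t. Camera axes: x right, y down, z forward; pixel columns grow to the right and rows downward; lengths in m; the calibration is good to about 2 mm. A picture is of the moment at which its call begins. get_calibration takes no time and is no camera call.
- ctrl.job_done(): hands the job in; it is judged then, once.
The state is a dict: "t": time; "joint_pos": joint angles; "qd": joint speeds; "effort": joint torques, N m; "tool_pos": TCP position; "ee_rot": TCP orientation; "wrist_force": force on the tool from outside, world axes, zero at the start; "ft_torque": the same for the moment, N m; "gripper_width": opening from 0.0 (shut) to 1.0 (fully open); "grip_force": force on a finger pad.
Only numpy, scipy, OpenCV 4.12 (cv2) and the standard library are available. Lean on these libraries where they do the work, as an engineer would, in place of code of your own. Each camera call takes 0.05 s, during which the arm holds its last target. There are 200 camera calls.

## Working session

There is one attempt and no reset: what is moved stays moved. The work goes in short steps, Python scripts to look and compute and a tool call to move; the robot and the scene stay as the last step left them, time stands still between calls to the robot, and variables do not carry over. Pictures are saved under pics/ and viewed, at most 10 in all, crops included, and the job is handed in when it is done.

Besides the shell and the picture viewer there is one more tool, called by a JSON object that holds its "name" and its "arguments", one argument or row to a line. move_arm: Moves the arm, as the interface text tells. Its arguments: {"type":"object","properties":{"plan":{"type":"array"}},"required":["plan"]}

```bash
mkdir -p pics; cat >h.py <<'E'
from plant import sense, imaging, ctrl
import numpy as np, cv2
def grab(n):
    p,d=imaging.grab_frame(n); return p,d,imaging.get_calibration(n)
def save(n,f):
    p,d,c=grab(n); cv2.imwrite('pics/'+f,p[:,:,::-1]); np.savez(''+n,p=p,d=d,**{k:np.array(c[k]) for k in('K','R','t')}); return p,d,c
def cloud(d,c):
    v,u=np.mgrid[:d.shape[0],:d.shape[1]]
    r=np.stack([u,v,np.ones_like(u)],-1)@np.linalg.inv(c['K']).T
    return (r*d[...,None]-np.array(c['t']))@np.array(c['R'])
E
python3 - <<'E'
from h import *
for n in('scene','top'):
    p,d,c=save(n,n+'0.png'); print(n,-np.array(c['R']).T@c['t'],np.array(c['R'])[2],(d>0).mean())
s=sense(); print(s['tool_pos'],s['ee_rot'],s['gripper_width'],s['t'])
E
```

```text
scene [ 1.16293545 -0.57094154  1.00253211] [-0.47911923  0.45182051 -0.75253105] 0.99633984375
top [ 0.49795989 -0.02654059  1.67347492] [ 0.04467257 -0.0085819  -0.99896482] 0.99591796875
[0.25102974 0.59894382 0.23049398] [[-9.22334189e-01  3.86392856e-01 -4.52825032e-04]
 [ 3.86393080e-01  9.22332913e-01 -1.54451253e-03]
 [-1.79133179e-04 -1.59952517e-03 -9.99998705e-01]] 0.9989479776772827 0.1
```

View pics/scene0.png

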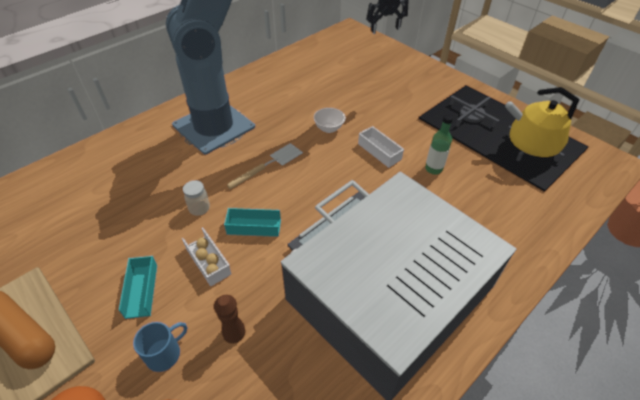

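View pics/top0.png

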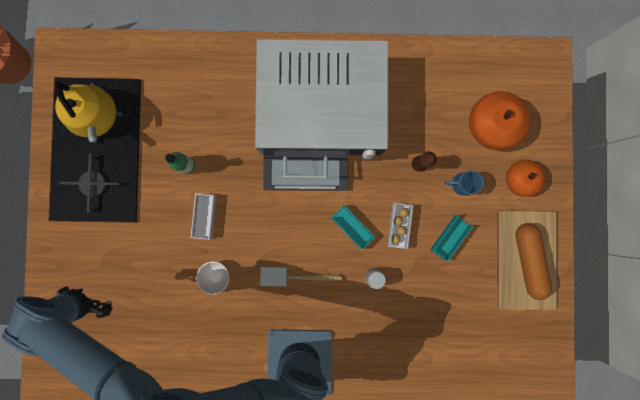

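The views show the scoop with four potatoes at top-view (401,226), its open end down the image. The oven top spans (257–387, 40–150), the handle bar is near (305,158–177), the mill at (424,161), the bottle at (180,162) and the loaf tin at (203,216).

```bash
python3 - <<'E'
from h import *
T=np.load('top.npz'); P=cloud(T['d'],T); im=T['p'].astype(int)
def rect(m,name):
    q=P[m]; r=cv2.minAreaRect(q[:,:2].astype(np.float32)); print(name,m.sum(),np.round(r[0],4),np.round(r[1],4),round(r[2],2),'z',np.round(np.percentile(q[:,2],[5,50,95]),4)); return r
v,u=np.mgrid[:400,:640]
def box(a,b,c,d): return (u>a)&(u<b)&(v>c)&(v<d)
r=rect(box(245,400,25,165)&(abs(P[...,2]-.19)<.012),'oventop'); print(cv2.boxPoints(r))
rect(box(384,420,198,254)&(P[...,2]>.03)&(P[...,2]<.07),'scoop')
rect(box(384,420,198,254)&(P[...,2]>.012)&(P[...,2]<.07),'scoop')
m=box(384,420,198,254)&(im[...,0]-im[...,2]>50)&(P[...,2]>.02); rect(m,'potatoes')
n,l,s,c=cv2.connectedComponentsWithStats(m.astype(np.uint8)); print(s[1:],c[1:])
h=box(270,340,150,185)&(P[...,2]>.142)&(P[...,2]<.165)
rect(h,'handle')
for vv in range(150,196,3): print(vv,np.round(P[vv,[268,286,290,305,320,325,342]],3)[:,[0,2]].tolist())
for uu in (395,401,407):
  print([ (w,np.round(P[w,uu],3).tolist()) for w in range(200,252,3)])
E
```

```text
oventop 14197 [ 0.8817 -0.0576] [0.343  0.4108] 0.28 z [0.1849 0.1903 0.1957]
[[ 0.70917225  0.14698291]
 [ 0.71118605 -0.2637712 ]
 [ 1.0541832  -0.26208964]
 [ 1.0521694   0.14866447]]
scoop 355 [ 0.4729 -0.3361] [0.0641 0.1485] 83.24 z [0.0306 0.0366 0.0499]
scoop 571 [ 0.4706 -0.3584] [0.1097 0.1488] 83.91 z [0.0171 0.0324 0.0481]
potatoes 218 [ 0.4581 -0.1989] [0.1171 0.334 ] 6.31 z [0.0248 0.0328 0.0408]
[[399 208   9   9  61]
 [395 217   7   8  46]
 [414 223   1   1   1]
 [397 226   9   9  63]
 [393 235   7   9  47]] [[403.03278689 212.31147541]
 [398.15217391 220.67391304]
 [414.         223.        ]
 [400.93650794 230.23809524]
 [395.53191489 239.04255319]]
handle 347 [ 0.6558 -0.0105] [0.0718 0.2169] 0.99 z [0.1434 0.1498 0.158 ]
150 [[0.713, 0.11], [0.714, 0.114], [0.714, 0.111], [0.715, 0.114], [0.717, 0.105], [0.716, 0.113], [0.717, 0.111]]
153 [[0.704, 0.106], [0.705, 0.105], [0.705, 0.11], [0.706, 0.108], [0.706, 0.112], [0.707, 0.11], [0.708, 0.109]]
156 [[0.69, 0.139], [0.691, 0.142], [0.691, 0.145], [0.692, 0.141], [0.693, 0.142], [0.693, 0.139], [0.699, 0.101]]
15
[... 2487 characters left out ...]
5, 0.008]), (242, [0.415, -0.347, -0.004]), (245, [0.406, -0.345, 0.008]), (248, [0.395, -0.347, -0.002]), (251, [0.384, -0.347, -0.001])]
[(200, [0.562, -0.367, -0.004]), (203, [0.551, -0.367, -0.003]), (206, [0.541, -0.366, 0.002]), (209, [0.53, -0.365, 0.006]), (212, [0.519, -0.359, 0.036]), (215, [0.509, -0.361, 0.031]), (218, [0.499, -0.366, 0.004]), (221, [0.489, -0.367, -0.003]), (224, [0.478, -0.366, 0.007]), (227, [0.468, -0.363, 0.018]), (230, [0.458, -0.362, 0.025]), (233, [0.448, -0.362, 0.027]), (236, [0.438, -0.361, 0.032]), (239, [0.428, -0.358, 0.045]), (242, [0.419, -0.356, 0.054]), (245, [0.407, -0.361, 0.034]), (248, [0.398, -0.359, 0.041]), (251, [0.384, -0.369, -0.005])]
```

{"name": "move_arm", "arguments": {
  "plan": [-1,0.2,-0.3,0.117,0.042,-1,0.2,-0.3,0.117,0.042,-1,0.2,-0.3,0.117,0.042,-1,0.2,-0.3,0.117,0,-1,0.2,-0.3,0,0,-1,0.2,-0.3,0,0,-1,0.2,-0.3,0,0,-1,0.2,-0.3,0,0,-1,0.2,-0.3,0,0,-1,0.2,-0.3,0,0]
}}

```text
t: 1.35
tool_pos: [0.5517, 0.1479, 0.3013]
ee_rot: [[-1.0, 0.001, -0.0], [0.001, 1.0, -0.0], [0.0, -0.0, -1.0]]
wrist_force: [0.4, 0.7, 0.4]
gripper_width: 0.0
grip_force: 0.0
```

{"name": "move_arm", "arguments": {
  "plan": [-1,0.175,-0.263,0,0,-1,0.175,-0.263,0,0,-1,0.175,-0.263,0,0,-1,0.175,-0.263,0,0,-1,0,0,0,0,-1,0,0,-0.38,0,-1,0,0,-0.38,0,-1,0,0,-0.38,0,-1,0,0,0,0]
}}

```text
t: 2.48
tool_pos: [0.6518, -0.007, 0.126]
ee_rot: [[-1.0, -0.0, -0.01], [-0.0, 1.0, 0.0], [0.01, 0.0, -1.0]]
wrist_force: [-0.5, -0.1, 0.7]
gripper_width: 0.003
grip_force: 0.0
```

{"name": "move_arm", "arguments": {
  "plan": [-1,-0.1,0,0,0,-1,-0.15,0,0,0,-1,-0.15,0,0,0,-1,-0.15,0,0,0,-1,-0.15,0,0,0,-1,-0.15,0,0,0,-1,-0.1,0,0,0,-1,-0.1,0,0,0,-1,0,0,0,0]
}}

```text
t: 3.6
tool_pos: [0.4985, -0.0079, 0.1318]
ee_rot: [[-1.0, 0.001, 0.001], [0.001, 1.0, 0.001], [-0.001, 0.001, -1.0]]
wrist_force: [0.4, -0.1, 0.0]
gripper_width: -0.004
grip_force: 0.0
```

{"name": "move_arm", "arguments": {
  "plan": [-1,-0.04,0,0,0,-1,0,0,0,0]
}}

```text
t: 3.85
tool_pos: [0.4927, -0.0081, 0.1306]
ee_rot: [[-1.0, 0.001, 0.0], [0.001, 1.0, 0.0], [-0.0, 0.0, -1.0]]
wrist_force: [0.5, 0.3, 0.3]
gripper_width: -0.001
grip_force: 0.1
```

```bash
python3 - <<'E'
from h import *
p,d,c=save('scene','s1.png')
E
```

```text
(no output)
```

View pics/s1.png

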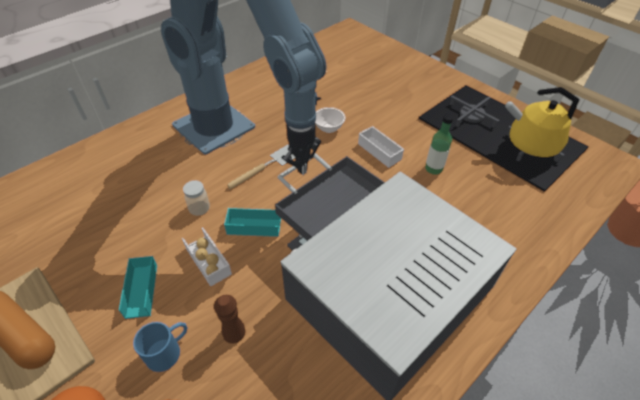

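The tray is following: its front edge runs (280,207)–(347,160) and the fingers are behind the bar at (300,165). I'll keep pulling to the stop.

{"name": "move_arm", "arguments": {
  "plan": [-1,-0.05,0,0,0,-1,-0.03,0,0,0,-1,0,0,0,0]
}}

```text
t: 4.28
tool_pos: [0.4825, -0.0083, 0.1309]
ee_rot: [[-1.0, 0.001, 0.004], [0.001, 1.0, 0.0], [-0.004, 0.0, -1.0]]
wrist_force: [6.3, 0.1, -3.0]
gripper_width: 0.003
grip_force: 3.3
```

{"name": "move_arm", "arguments": {
  "plan": [-1,-0.03,0,0,0,-1,0,0,0,0]
}}

```text
t: 4.53
tool_pos: [0.4824, -0.0082, 0.1319]
ee_rot: [[-1.0, 0.001, 0.013], [0.001, 1.0, 0.0], [-0.013, 0.0, -1.0]]
wrist_force: [16.9, -0.8, -11.0]
gripper_width: 0.002
grip_force: 8.2
```

{"name": "move_arm", "arguments": {
  "plan": [-1,0.1,0,0,0,-1,0,0,0.38,0,-1,0,0,0.38,0,-1,0,0,0.38,0,1,-0.032,-0.363,0,-0.018,1,-0.032,-0.363,0,-0.018,1,-0.032,-0.363,0,0,1,-0.032,-0.363,0,0,1,-0.032,-0.363,0,0,1,-0.032,-0.363,0,0,1,0,0,0,0]
}}

```text
t: 5.9
tool_pos: [0.4595, -0.3395, 0.3009]
ee_rot: [[-0.993, 0.121, -0.003], [0.122, 0.993, -0.001], [0.003, -0.002, -1.0]]
wrist_force: [0.5, 1.4, -0.5]
gripper_width: 1.002
grip_force: 0.0
```

```bash
python3 - <<'E'
from h import *
p,d,c=save('scene','s2.png'); P=cloud(d,c)
m=(P[...,0]>.38)&(P[...,0]<.58)&(P[...,1]<-.28)&(P[...,1]>-.40)&(P[...,2]>.038)&(P[...,2]<.06)
q=P[m]; print(len(q),cv2.minAreaRect(q[:,:2].astype(np.float32)))
m=(P[...,0]>.38)&(P[...,0]<.72)&(abs(P[...,1])<.12)&(P[...,2]>.135)&(P[...,2]<.165); q=P[m]; print('handle minx',np.percentile(q[:,0],[1,5,20]))
m=(P[...,0]>.5)&(P[...,0]<.69)&(abs(P[...,1])<.1)&(P[...,2]>.095)&(P[...,2]<.12); q=P[m]; print('floor',q[:,2].mean(),q[:,0].min())
E
```

```text
242 ((0.47360959649086, -0.3379317820072174), (0.06291663646697998, 0.15260912477970123), 83.16452026367188)
handle minx [0.46211477 0.46509308 0.47055236]
floor 0.10966390774355775 0.528196723374003
```

{"name": "move_arm", "arguments": {
  "plan": [1,0.04,0.023,-0.385,0,1,0,0,-0.385,0,1,0,0,-0.385,0,1,0,0,-0.385,0,1,0,0,-0.3,0,1,0,0,0,0]
}}

```text
t: 6.7
tool_pos: [0.4662, -0.328, 0.0225]
ee_rot: [[-0.994, 0.112, -0.007], [0.112, 0.994, 0.005], [0.007, 0.005, -1.0]]
wrist_force: [0.3, 0.7, 0.3]
gripper_width: 0.997
grip_force: 0.0
```

{"name": "move_arm", "arguments": {
  "plan": [1,0,0,0,0,1,0,0,0,0]
}}

```text
t: 6.95
tool_pos: [0.47, -0.3322, 0.0278]
ee_rot: [[-0.994, 0.113, 0.003], [0.113, 0.994, -0.002], [-0.003, -0.001, -1.0]]
wrist_force: [0.1, -0.3, 0.1]
gripper_width: 0.999
grip_force: 0.0
```

Settled; a small correction, then grip.

{"name": "move_arm", "arguments": {
  "plan": [1,-0.03,-0.025,-0.11,0,1,0,0,0,0,1,0,0,0,0,-1,0,0,0,0,-1,0,0,0,0,-1,0,0,0,0,-1,0,0,0,0]
}}

```text
t: 7.82
tool_pos: [0.4642, -0.3355, 0.0095]
ee_rot: [[-0.993, 0.114, 0.001], [0.114, 0.993, -0.0], [-0.001, -0.0, -1.0]]
wrist_force: [-0.8, 0.5, 5.8]
gripper_width: 0.714
grip_force: 66.4
```

{"name": "move_arm", "arguments": {
  "plan": [-1,0,0,0.1,0,-1,0,0,0.2,0,-1,0,0,0.25,0,-1,0,0,0.3,0,-1,0,0,0.3,0,-1,0,0,0.3,0,-1,0,0,0.2,0,-1,0,0,0.1,0,-1,0,0,0,0,-1,0,0,0,0]
}}

```text
t: 9.07
tool_pos: [0.4631, -0.3346, 0.2699]
ee_rot: [[-0.994, 0.114, -0.002], [0.114, 0.994, 0.001], [0.003, 0.001, -1.0]]
wrist_force: [-0.9, 0.3, -3.7]
gripper_width: 0.718
grip_force: 66.5
```

```bash
python3 - <<'E'
from h import *
p,d,c=save('scene','s3.png')
E
```

```text
(no output)
```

View pics/s3.png

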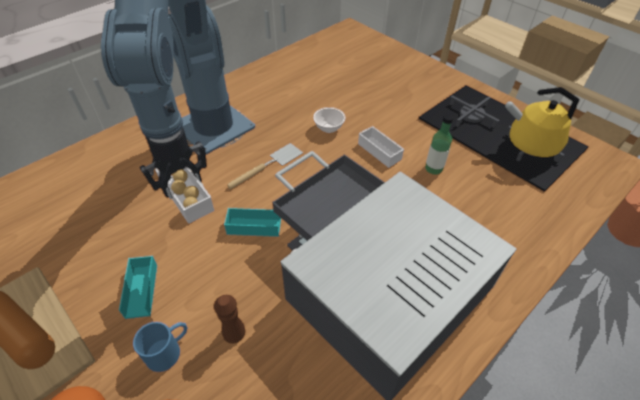

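The scoop hangs level at (188,195) with all potatoes in it, and the tray is fully out. Next, carry it over the oven's front edge.

{"name": "move_arm", "arguments": {
  "plan": [-1,0.05,0.09,0,0.012,-1,0.09,0.15,0,0.012,-1,0.12,0.22,0,0.012,-1,0.14,0.24,0,0,-1,0.14,0.24,0,0,-1,0.15,0.26,0,0,-1,0.14,0.24,0,0,-1,0.14,0.24,0,0,-1,0.12,0.22,0,0,-1,0.09,0.15,0,0,-1,0.05,0.09,0,0,-1,0.01,0.03,0,0]
}}

```text
t: 10.62
tool_pos: [0.65, -0.0093, 0.2712]
ee_rot: [[-1.0, 0.0, -0.0], [0.0, 1.0, -0.0], [0.0, -0.0, -1.0]]
wrist_force: [0.2, -0.7, -3.4]
gripper_width: 0.716
grip_force: 66.4
```

{"name": "move_arm", "arguments": {
  "plan": [-1,0,0,0,0,-1,0,0,0,0,-1,0,0,0,0]
}}

```text
t: 11.0
tool_pos: [0.6497, -0.0109, 0.2717]
ee_rot: [[-1.0, 0.002, 0.0], [0.002, 1.0, -0.0], [-0.0, -0.0, -1.0]]
wrist_force: [-0.4, -0.8, -4.6]
gripper_width: 0.714
grip_force: 66.4
```

{"name": "move_arm", "arguments": {
  "plan": [-1,0,0,-0.15,0,-1,0,0,-0.16,0,-1,0,0,-0.13,0,-1,0,0,0,0]
}}

```text
t: 11.5
tool_pos: [0.6487, -0.01, 0.2039]
ee_rot: [[-1.0, 0.001, -0.003], [0.001, 1.0, -0.0], [0.003, -0.0, -1.0]]
wrist_force: [-0.5, -0.2, -3.9]
gripper_width: 0.719
grip_force: 66.3
```

{"name": "move_arm", "arguments": {
  "plan": [-1,0,0,-0.06,0,-1,0,0,-0.06,0,-1,0,0,0,0]
}}

```text
t: 11.88
tool_pos: [0.6499, -0.0101, 0.1889]
ee_rot: [[-1.0, 0.001, 0.0], [0.001, 1.0, 0.0], [-0.0, 0.0, -1.0]]
wrist_force: [-5.6, -0.7, 2.7]
gripper_width: 0.712
grip_force: 69.8
```

{"name": "move_arm", "arguments": {
  "plan": [-1,0,0,-0.05,0,-1,0,0,-0.05,0,-1,0,0,-0.05,0,-1,0,0,-0.05,0,-1,0,0,0,0,-1,0,0,0,0]
}}

```text
t: 12.62
tool_pos: [0.6494, -0.0102, 0.1585]
ee_rot: [[-1.0, 0.001, -0.001], [0.001, 1.0, 0.0], [0.001, 0.0, -1.0]]
wrist_force: [-5.2, -1.2, 3.6]
gripper_width: 0.717
grip_force: 79.1
```

```bash
python3 - <<'E'
from h import *
p,d,c=save('scene','s4.png'); cv2.imwrite('pics/s4c.png',cv2.resize(p[120:320,220:460,::-1],None,fx=3,fy=3)[:600,:720])
E
```

```text
(no output)
```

View pics/s4c.png

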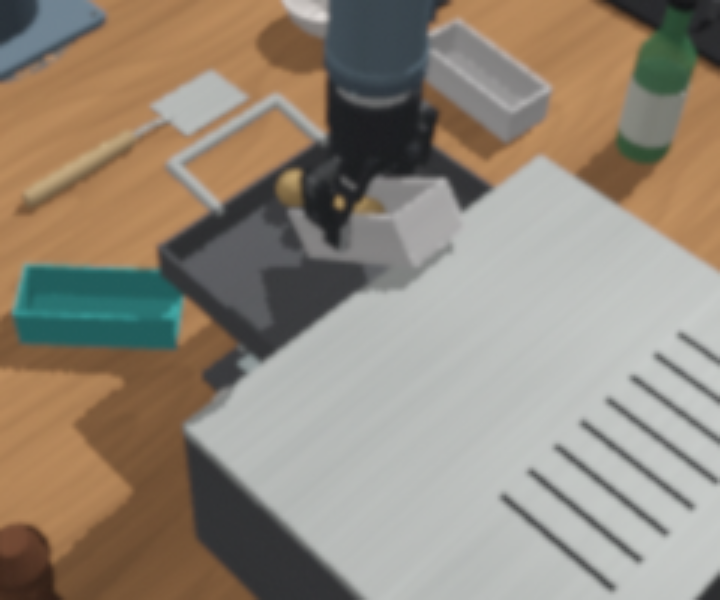

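The scoop is tipped about 35° on the oven edge, with one potato out at crop (290,188) and others still inside. I'll lift it clear so it empties, and shake gently.

{"name": "move_arm", "arguments": {
  "plan": [-1,0,0,0,0,-1,0,0,0.1,0,-1,0,0,0.1,0,-1,0,0,0,0,-1,0,0.08,0,0,-1,0,-0.08,0,0,-1,0,0,0,0,-1,0,0,0,0]
}}

```text
t: 13.68
tool_pos: [0.6497, -0.0101, 0.1872]
ee_rot: [[-1.0, 0.002, -0.0], [0.002, 1.0, -0.0], [0.0, -0.0, -1.0]]
wrist_force: [-0.9, 0.4, -3.3]
gripper_width: 0.72
grip_force: 78.5
```

```bash
python3 - <<'E'
from h import *
p,d,c=save('scene','s5.png'); cv2.imwrite('pics/s5c.png',cv2.resize(p[120:280,220:420,::-1],None,fx=3.5,fy=3.5))
s=sense();print(s['wrist_force'],s['tool_pos'])
E
```

```text
[ 0.72514887  0.59313185 -2.80492926] [ 0.64977474 -0.00982097  0.18726428]
```

View pics/s5c.png

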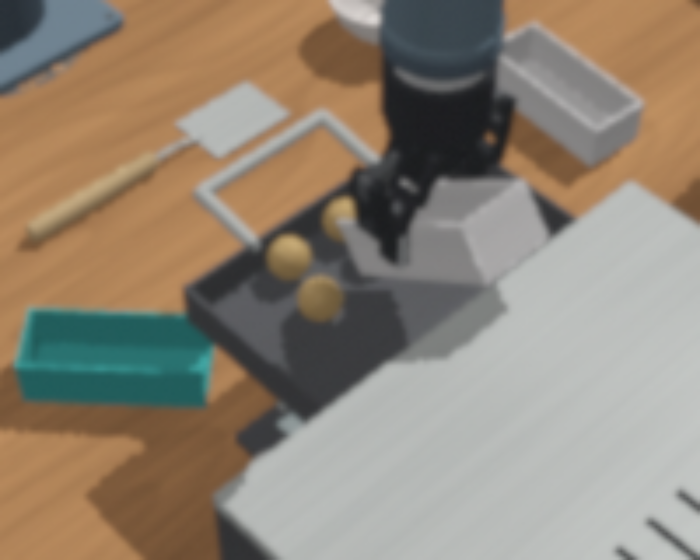

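Three potatoes are visible in the tray at crop (343,218), (290,257) and (320,298). I'll raise the scoop to find the fourth.

{"name": "move_arm", "arguments": {
  "plan": [-1,0,0,0.15,0,-1,0,0.08,0.15,0,-1,0,-0.08,0.2,0,-1,0,0,0.2,0,-1,0,0,0,0,-1,0,0,0,0,-1,0,0,0,0]
}}

```text
t: 14.6
tool_pos: [0.649, -0.0095, 0.2908]
ee_rot: [[-1.0, 0.001, -0.003], [0.001, 1.0, 0.0], [0.003, 0.0, -1.0]]
wrist_force: [0.1, 0.0, -2.2]
gripper_width: 0.719
grip_force: 78.7
```

```bash
cat >>h.py <<'E'
def pots():
    for n in('scene','top'):
        p,d,c=grab(n); P=cloud(d,c); im=p.astype(int)
        m=(im[...,0]-im[...,2]>40)&(P[...,0]>.4)&(P[...,0]<.78)&(abs(P[...,1])<.2)&(P[...,2]>.1)&(P[...,2]<.5)
        k,l,s,ce=cv2.connectedComponentsWithStats(m.astype(np.uint8))
        for i in range(1,k):
            if s[i,4]>4: print(n,s[i],np.round(np.median(P[l==i],0),3))
    return
E
python3 - <<'E'
from h import *
pots(); p,d,c=save('scene','s6.png'); cv2.imwrite('pics/s6c.png',cv2.resize(p[90:270,220:420,::-1],None,fx=3.3,fy=3.3))
print(sense()['wrist_force'])
E
```

```text
scene [329  85   1   9   9] [ 0.628 -0.043  0.488]
scene [330  95   1  11  11] [ 0.631 -0.042  0.463]
scene [335 137   6   4   6] [ 0.656 -0.038  0.374]
scene [348 136   4   3   5] [ 0.658 -0.004  0.364]
scene [321 145   1   6   6] [ 0.639 -0.074  0.359]
scene [312 156   5   5   5] [0.482 0.047 0.143]
scene [312 176  22  19 223] [ 0.564 -0.003  0.136]
scene [279 180  10  10  10] [ 0.503 -0.083  0.143]
scene [288 193  12  13 121] [ 0.556 -0.094  0.136]
scene [272 202   1   6   6] [ 0.531 -0.147  0.135]
scene [292 210  12  13 102] [ 0.61  -0.124  0.138]
scene [282 219  13  12  14] [ 0.59  -0.146  0.108]
top [335 180   9  10  71] [ 0.604 -0.12   0.138]
top [262 193   1  10  10] [0.557 0.125 0.141]
top [324 196  10  10  80] [ 0.552 -0.089  0.138]
top [262 206  13   2  13] [0.527 0.107 0.121]
[-0.29907013 -0.09858756 -2.8117993 ]
```

View pics/s6c.png

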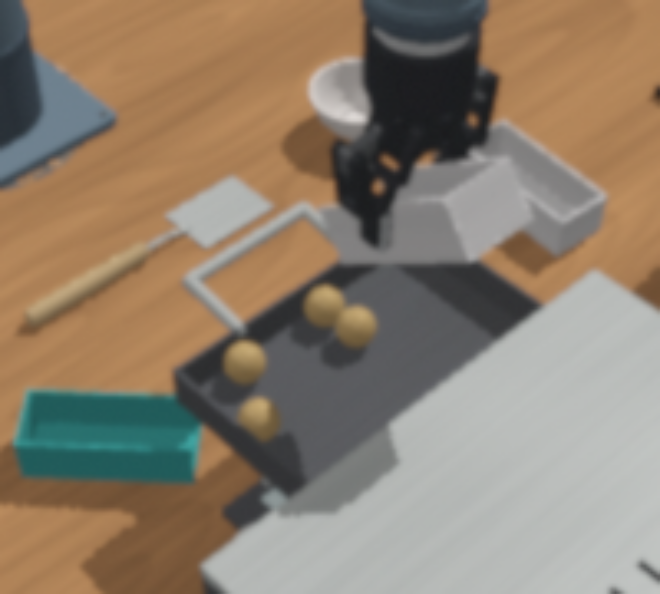

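All four potatoes lie in the tray, at crop (325,305), (356,327), (245,362) and (259,418). I'll take the scoop back to its free spot.

{"name": "move_arm", "arguments": {
  "plan": [-1,-0.06,-0.1,0,-0.012,-1,-0.13,-0.24,0,-0.012,-1,-0.17,-0.3,0,-0.012,-1,-0.17,-0.3,0,0,-1,-0.17,-0.3,0,0,-1,-0.17,-0.3,0,0,-1,-0.16,-0.3,0,0,-1,-0.13,-0.23,0,0,-1,-0.06,-0.1,0,0,-1,0,0,0,0,-1,0,0,0,0]
}}

```text
t: 16.12
tool_pos: [0.468, -0.3335, 0.2923]
ee_rot: [[-0.994, 0.112, 0.0], [0.112, 0.994, 0.001], [-0.0, 0.001, -1.0]]
wrist_force: [0.3, 0.4, -2.5]
gripper_width: 0.721
grip_force: 78.7
```

{"name": "move_arm", "arguments": {
  "plan": [-1,0,0,-0.2,0,-1,0,0,-0.3,0,-1,0,0,-0.3,0,-1,0,0,-0.3,0,-1,0,0,-0.25,0,-1,0,0,-0.15,0,-1,0,0,-0.08,0,-1,0,0,0,0,-1,0,0,0,0]
}}

```text
t: 17.25
tool_pos: [0.4679, -0.3355, 0.0565]
ee_rot: [[-0.994, 0.113, 0.002], [0.113, 0.994, -0.001], [-0.002, -0.001, -1.0]]
wrist_force: [0.5, -0.4, -2.6]
gripper_width: 0.717
grip_force: 78.7
```

Now press down slowly so the scoop turns flat.

{"name": "move_arm", "arguments": {
  "plan": [-1,0,0,-0.05,0,-1,0,0,-0.05,0,-1,0,0,-0.05,0,-1,0,0,-0.05,0,-1,0,0,0,0,-1,0,0,0,0]
}}

```text
t: 18.0
tool_pos: [0.4767, -0.338, 0.0302]
ee_rot: [[-0.994, 0.112, 0.017], [0.112, 0.994, -0.007], [-0.017, -0.005, -1.0]]
wrist_force: [11.7, 0.8, 20.0]
gripper_width: 0.716
grip_force: 82.0
```

{"name": "move_arm", "arguments": {
  "plan": [-1,0,0,-0.05,0,-1,0,0,-0.03,0,-1,0,0,0,0]
}}

```text
t: 18.38
tool_pos: [0.4748, -0.3385, 0.0173]
ee_rot: [[-0.994, 0.112, 0.014], [0.112, 0.994, -0.007], [-0.014, -0.005, -1.0]]
wrist_force: [9.7, -1.7, 15.7]
gripper_width: 0.711
grip_force: 83.4
```

{"name": "move_arm", "arguments": {
  "plan": [-1,0,0,-0.04,0,-1,0,0,0,0,-0.2,0,0,0,0,0.4,0,0,0,0,0.7,0,0,0,0,1,0,0,0,0,1,0,0,0,0,1,0,0,0,0]
}}

```text
t: 19.38
tool_pos: [0.4665, -0.3352, 0.0072]
ee_rot: [[-0.993, 0.114, -0.001], [0.114, 0.993, 0.0], [0.001, 0.0, -1.0]]
wrist_force: [0.3, -0.8, 0.4]
gripper_width: 1.002
grip_force: 0.0
```

{"name": "move_arm", "arguments": {
  "plan": [1,0,0,0.15,0,1,0,0,0.3,0,1,0,0,0.35,0,1,0,0,0.35,0,1,0,0,0.35,0,1,-0.2,0,0.2,0,1,-0.2,0,0,0,1,0,0,0,0,1,0,0,0,0]
}}

```text
t: 20.5
tool_pos: [0.4075, -0.335, 0.2623]
ee_rot: [[-0.994, 0.113, 0.0], [0.113, 0.994, 0.0], [-0.0, 0.0, -1.0]]
wrist_force: [-0.1, -0.1, -0.2]
gripper_width: 1.0
grip_force: 0.0
```

```bash
python3 - <<'E'
from h import *
p,d,c=save('scene','s7.png'); P=cloud(d,c)
m=(P[...,0]>.38)&(P[...,0]<.58)&(P[...,1]<-.28)&(P[...,1]>-.40)&(P[...,2]>.038)&(P[...,2]<.06)
q=P[m]; print(len(q),cv2.minAreaRect(q[:,:2].astype(np.float32)))
m=(P[...,0]>.38)&(P[...,0]<.72)&(abs(P[...,1])<.12)&(P[...,2]>.135)&(P[...,2]<.165); q=P[m]; print('handle minx',np.percentile(q[:,0],[1,5,20]))
print(sense()['tool_pos'],sense()['gripper_width'],sense()['t'])
E
```

```text
221 ((0.48397308588027954, -0.34014707803726196), (0.06234874948859215, 0.15378709137439728), 83.50218200683594)
handle minx [0.46285233 0.46565521 0.4724173 ]
[ 0.40771535 -0.33490928  0.26219532] 1.0003530277163162 20.55
```

View pics/s7.png

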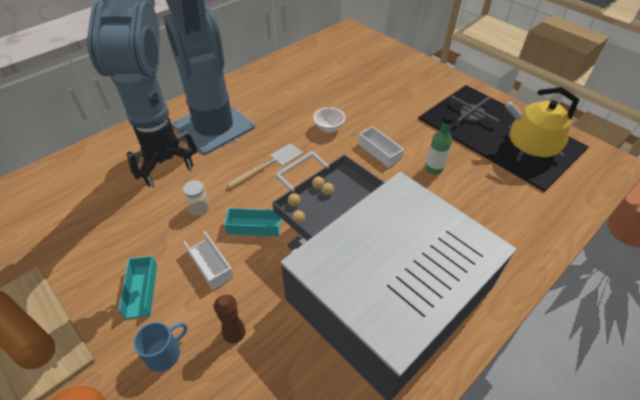

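The empty scoop stands flat at (208,260), and all four potatoes are in the tray around (293–328, 183–216). The tray is still fully out with its handle at x = 0.465, and the bystanders have not moved.

```bash
python3 -c "
from plant import ctrl; print(ctrl.job_done())"
```

```text
the job is handed in; nothing more can be done
None
```

Job handed in at about 20.6 s on the robot's clock: the tray is out at its stop with all four potatoes in it, the empty scoop stands upright on the worktop, and the loaf tin, oil bottle and pepper mill were not touched.

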